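# Hang the round caddy on the oven rail and slide it to the marker

## Robot

A 6-joint arm with a two-finger parallel gripper is mounted at the origin on the work surface. World frame = base frame: x ahead of the robot, y to its left, z up, the work surface at z = 0. Lengths are in m, angles in rad, forces in N, time in s.
With the tool pointing down it reaches from about 0.425 to 0.95 m from the base axis. Payload 14.7 kg.
Tool frame: the origin (TCP) lies at the very end of the fingers, on their centre line; the grasp point (between the pads) lies 19 mm behind it; y points along the fingers, x is the direction in which the jaws open and shut, and the axes are right-handed (so a half turn about y gives the same grasp; the last joint's range is limited). The gripper opens to 85 mm and grips with 20 to 120 N. Pads are 22 mm wide; open, the fingers measure 114 mm over their backs; the gripper's body (76 mm by 85 mm) begins 54 mm behind the grasp point. The pads swing forward as they close: fully open they stand 13 mm farther back than shut.
Start: joints at [1.152, 0.48, 1.596, -0, 1.065, -0.047], TCP at [0.236, 0.606, 0.231] pointing down, gripper open.
Joint ranges: [-2.75, 2.75], [-0.82, 2.05], [0.23, 2.67], [-1.56, 4.7], [0.09, 2.69], [-2.92, 2.92]. Speed limits (rad/s): [1.89, 1.89, 2.39, 3.01, 3.01, 3.01].

## Interface

Orientations are given as a 3x3 rotation matrix whose columns are the frame's x, y, z axes.
In Python, from cell import get_state, snapshot, job_done gives the robot as it stands.
- The arm moves only by the shell command python3 -m pendant 'ROWS' [FORCE]. ROWS is JSON, a list of rows, each a list of 3 entries, a list of its own where there are three numbers: the closure, from -1 (fully open) to 1 (shut), so that 0 is half open, then the shift along the tool's x, y, z in mm, then the turn, a rotation vector about the tool's x, y, z in rad. A call has 1 to 20 rows; each row is the pose to reach, as a shift and turn from the pose commanded when the call began, along the tool's axes at that moment; what a row does not reach only later rows make up. A row lasts 1/12 s, in which the tool goes at most 41.7 mm and 7.16 degrees, less where a joint would pass 70% of its speed; a pose out of reach is approached as far as the arm can. A call with a gripper value outside its range is refused whole. The fingers move at their own pace and stop on an object; FORCE is the grip in N (left out, the last holds). Time passes only in rows, so rows that repeat a pose let the fingers close. It gives the time, the measured TCP pose, the force and the opening at its end, in the units of the state.
- get_state(): the state, without advancing time (a new reading comes with each control period).
- snapshot(name): name is "side" or "top"; returns a dict with "image" (420x560x3 uint8, red, green, blue), "fx", "fy", "cx", "cy" (pixels), "extrinsics" (4x4, takes a point from world to camera coordinates). Camera axes: x right, y up, looking along -z (the intrinsics and any distortion apply to the point x, -y, -z); pixel columns grow to the right and rows downward; lengths in m; the calibration is good to about 2 mm. A picture is of the moment at which its call begins. There is no depth.
- job_done(): hands the job in, once; it reports no verdict.
The state is a dict: "clock": time; "joint_pos": joint angles; "qvel": joint speeds; "joint_efforts": joint torques, N m; "tcp_pos": TCP position; "orientation": TCP orientation; "force": force on the tool from outside, world axes, zero at the start; "moment": the same for the moment, N m; "width": finger opening in m.
Only numpy, scipy, OpenCV 4.12 (cv2) and the standard library are available. Lean on these libraries where they do the work, as an engineer would, in place of code of your own. Each camera call takes 0.05 s, during which the arm holds its last target.

## Task

Hang the round-cup caddy by its hook on the steel rail, about 10 cm or more along the rail to one side of the pointed marker post, and then, without unhooking it, slide it along the rail until it is level with the marker post. Let go so that it hangs freely and upright there, and leave the square-box caddy standing where it is.

Things in the scene. Friction and masses are not known exactly. Their poses are not given: they have to be found in the camera images.
- round_caddy_center (a point): Centre of the 0.25 kg caddy with the ROUND cup, 195 mm tall, on the counter; z up, open side +x away from robot within 35 deg. In mm from here: cup, diameter 68, z -97 to -53; stem x -27 to -22; hook roof, 26 wide upside-down V, ridge z +37 (seated rail centre x 0, z +30), inside x -22 to 22; tip at x +22 to +27 ends at z +7, open from tip to cup; wooden grip tab 10 (x) by 26 (y), z +41 to +97.
- square_caddy_center (a point): Centre of the other caddy, with a SQUARE steel box of 68 x 68 x 45 mm instead of the round cup; else the same in shape, size (195 mm tall) and axes. It stands on the counter in the same row, 17 to 40 cm to the left or right of the round one, and is to be left alone.
- rail_mid (a point): Middle of the fixed steel rail's centre line, 175 mm above the counter. A round bar, 12 mm in diameter, along this point's y axis (x points away from the robot), 420 mm long, on 14 mm thick posts with 22 mm balls on top at y = -200 and +200 mm; the span between is free.
- marker_tip (a point): Tip of the fixed marker post: a thin upright steel rod on a 34 mm round foot, with a cone point, 160 mm tall, at most 18 mm thick above its foot. It stands 60 mm beyond the rail as seen from the robot, within 90 mm of the rail's middle along it. Axes as the rail's: y is along the rail, so a caddy level with the marker has y = 0 here.

How it is judged:
On the way, in this order (a step that is already met when the one before it is completed fails the run):
1. the round caddy hooked over the rail, well to one side of the marker (more than 70 mm along the rail) (x of round_caddy_center in the frame of rail_mid between -0.022 and 0.022 m and z of round_caddy_center in the frame of rail_mid between -0.042 and -0.014 m and (y of round_caddy_center in the frame of marker_tip above 0.07 m or y of round_caddy_center in the frame of marker_tip below -0.07 m)), for 0.1 s.
2. still hooked, it passes along the rail 25 to 60 mm short of the marker (x of round_caddy_center in the frame of rail_mid between -0.022 and 0.022 m and z of round_caddy_center in the frame of rail_mid between -0.042 and -0.014 m and (y of round_caddy_center in the frame of marker_tip between 0.025 and 0.06 m or y of round_caddy_center in the frame of marker_tip between -0.06 and -0.025 m)), for 0.04 s.
3. still hooked, it comes level with the marker (x of round_caddy_center in the frame of rail_mid between -0.022 and 0.022 m and z of round_caddy_center in the frame of rail_mid between -0.042 and -0.014 m and y of round_caddy_center in the frame of marker_tip between -0.015 and 0.015 m), for 0.2 s.
At the end, for the whole second after the job is handed in: The round caddy hangs by its hook on the rail (rail inside the hook, hook down on it), level with the marker to within 15 mm along the rail, upright within 11 degrees, at rest and released; the square caddy stands within 30 mm of where it was (all of step 3 and angle between round_caddy_center's own z axis and vertical below 0.19 rad and linear speed of round_caddy below 0.03 m/s and distance of square_caddy_center from where it was at the start of the episode below 0.03 m); the robot touches nothing.
It fails at once if the square caddy is pushed away (30 mm) or tipped (distance of square_caddy_center from where it was at the start of the episode above 0.03 m or angle between square_caddy_center's own z axis and vertical above 0.35 rad).
It also fails if it takes over 42 s, if anything falls off the work surface, if the arm or the gripper's body presses on something with over 40 N, if the wrist force passes 120 N, or if a joint passes its speed limit or range.

## Working session

There is one attempt and no reset: what is moved stays moved. The work goes in short steps, Python scripts to look and compute and a shell command to move; the robot and the scene stay as the last step left them, time stands still between calls to the robot, and variables do not carry over. Pictures are saved under pics/ and viewed, and the job is handed in when it is done.

```bash
ls; mkdir -p pics
python3 - <<'E'
from cell import *
import cv2,numpy as np
s=get_state(); print(s)
for n in("side","top"):
    d=snapshot(n); cv2.imwrite(f"pics/{n}0.png",d["image"][:,:,::-1]); np.savez(f"pics/{n}0.npz",**d)
    print(n,{k:v for k,v in d.items() if k!="image"})
E
```

```text
pics
{'clock': 0.0, 'joint_pos': array([ 1.15236429e+00,  4.80865883e-01,  1.59686988e+00, -2.05423929e-05,
        1.06511669e+00, -4.66013355e-02]), 'qvel': array([ 5.15875439e-04,  7.22610098e-05,  1.51263835e-04, -1.46156274e-03,
       -8.15654112e-04, -3.76190777e-04]), 'joint_efforts': array([ 3.80333528e-03, -9.50658846e+01, -4.30178654e+01,  2.95514774e-04,
        1.24631191e-02,  4.18991510e-05]), 'tcp_pos': array([0.23597535, 0.60520134, 0.2306518 ]), 'orientation': array([[ 3.63312042e-01, -4.95468535e-04, -9.31667384e-01],
       [ 9.31666665e-01, -1.15840942e-03,  3.63312377e-01],
       [-1.25926212e-03, -9.99999206e-01,  4.07474270e-05]]), 'force': array([ 0.01951882, -0.46879077, -0.4876434 ]), 'moment': array([ 0.00445525, -0.00564008,  0.0278778 ]), 'width': 0.08525153710870757}
side {'fx': 456.5623061920422, 'fy': 456.5623061920422, 'cx': 271.7836839349119, 'cy': 219.25103262706202, 'extrinsics': array([[ 0.98436924, -0.17595751, -0.00749388, -0.54935369],
       [ 0.13913577,  0.75087896,  0.64561755, -0.19745485],
       [-0.10797426, -0.63656873,  0.76362413, -0.74885744],
       [ 0.        ,  0.        ,  0.        ,  1.        ]])}
top {'fx': 510.69296114245645, 'fy': 510.69296114245645, 'cx': 276.764851899328, 'cy': 217.18123270794175, 'extrinsics': array([[-0.03008935, -0.99937867,  0.01835506, -0.00464068],
       [ 0.99824028, -0.02910619,  0.05166411, -0.58968399],
       [-0.05109777,  0.0198773 ,  0.99849582, -1.14983047],
       [ 0.        ,  0.        ,  0.        ,  1.        ]])}
```

View pics/side0.png

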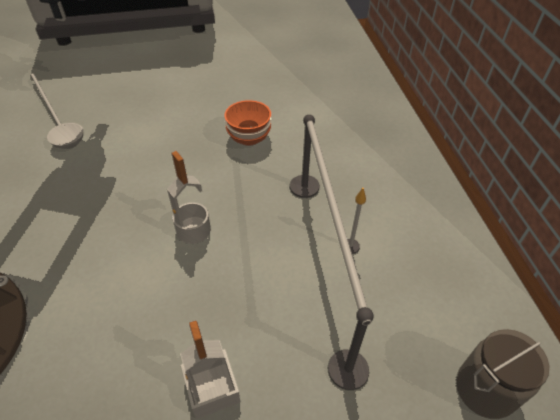

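View pics/top0.png

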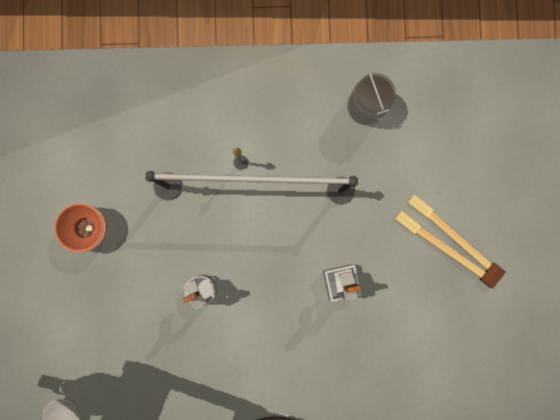

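The side view shows the round caddy at about (190,205) with its tab at (180,165), the square one at (210,375), the rail balls at (309,120) and (365,315), and the marker tip at (362,190). In the top view the round caddy is at (198,290), the square one at (343,285), the balls at (150,176) and (353,181), and the marker at (237,152). I'll zoom in next.

```bash
cat > h.py <<'E'
import numpy as np,cv2
def cam(d):
    E=np.array(d["extrinsics"]);R=E[:3,:3];t=E[:3,3]
    return float(d["fx"]),float(d["cx"]),float(d["cy"]),R,t
def ray(d,u,v):
    f,cx,cy,R,t=cam(d); q=np.array([(u-cx)/f,-(v-cy)/f,-1.]); q=R.T@q
    return -R.T@t,q/np.linalg.norm(q)
def tri(d1,p1,d2,p2):
    o1,a=ray(d1,*p1);o2,b=ray(d2,*p2)
    s=np.linalg.lstsq(np.c_[a,-b],o2-o1,rcond=None)[0]
    x,y=o1+s[0]*a,o2+s[1]*b
    return (x+y)/2,np.linalg.norm(x-y)
def plane(d,p,z):
    o,a=ray(d,*p); return o+a*(z-o[2])/a[2]
def proj(d,P):
    f,cx,cy,R,t=cam(d); q=R@np.array(P)+t; return np.array([cx+f*q[0]/-q[2],cy-f*q[1]/-q[2]])
def load(n): return dict(np.load(f"pics/{n}.npz"))
E
python3 - <<'E'
from h import *
S=load("side0");T=load("top0")
for n,d,(x,y,w,h) in(("s",S,(150,140,80,110)),("t",T,(160,260,80,60))):
    im=d["image"][y:y+h,x:x+w,::-1]; k=5 if n=="s" else 8
    cv2.imwrite(f"pics/crop_{n}.png",cv2.resize(im,None,fx=k,fy=k,interpolation=cv2.INTER_NEAREST))
for n,d in(("s",S),("t",T)):
    hsv=cv2.cvtColor(d["image"],cv2.COLOR_RGB2HSV)
    m=cv2.inRange(hsv,(3,130,60),(25,255,255))
    nn,l,st,c=cv2.connectedComponentsWithStats(m)
    for i in range(1,nn):
        if 15<st[i][4]<3000: print("orange",n,st[i],c[i].round(1))
    m=cv2.inRange(hsv,(0,0,0),(180,255,62))
    nn,l,st,c=cv2.connectedComponentsWithStats(m)
    for i in range(1,nn):
        if st[i][4]>40: print("dark",n,st[i],c[i].round(1))
print("ballL",tri(S,(309,120),T,(150,176)));print("ballR",tri(S,(365,315),T,(353,181)))
E
```

```text
orange s [ 225  100   46   33 1175] [247.5 115.8]
orange s [227 126  44  19 196] [249.  138.3]
orange s [172 151  15  33 234] [179.5 166.6]
orange s [356 188  10  16 104] [360.6 197. ]
orange s [190 321  16  37 258] [197.4 338.5]
dark s [  37    0  177   46 5234] [119.   17.1]
dark s [347   0  22  18 280] [359.3   7.1]
dark s [538  15  17  23 224] [546.1  26.2]
dark s [547  36  10  13  55] [551.6  42.1]
dark s [490  77   9  11  55] [493.4  81.9]
dark s [530  83  30  24 244] [543.2  95.9]
dark s [521  85   9  10  53] [525.7  89.2]
dark s [539 104  10  12  66] [543.3 109. ]
dark s [550 113   8   9  55] [552.9 116.7]
dark s [292 120  25  78 402] [305.5 164.7]
dark s [525 177  15  16 104] [531.4 184.6]
dark s [  0 279  27  95 695] [ 12.4 336.6]
dark s [  0 287  18  26 235] [  6.3 297.3]
dark s [336 315  33  75 816] [351.2 356.5]
dark s [481 345  10  24  66] [483.4 357.3]
dark s [ 457  364   63   54 1600] [483.2 396.6]
dark s [493 372  42  20 171] [511.3 386.1]
dark s [477 374  13  15 105] [481.7 382.3]
orange t [234 148   7   8  41] [236.9 151.8]
orange t [  55  204   48   47 1603] [ 77.6 226.9]
orange t [103 217   4  23  24] [105.3 228.2]
orange t [ 80 225   5  10  20] [ 82.6 229.3]
orange t [481 264  24  23 304] [492.3 275.1]
orange t [345 285  16   7  84] [352.5 287.9]
orange t [184 292  15  11  65] [190.8 296.9]
dark t [150 178  31  12 149] [166.6 184.3]
dark t [327 184  28  12 197] [342.9 191. ]
dark t [257 416  38   4  94] [275.4 418.1]
ballL (array([0.66908015, 0.22760426, 0.17676037]), np.float64(0.00031119594035955574))
ballR (array([ 0.64779063, -0.171268  ,  0.17935324]), np.float64(0.0002954315762487529))
```

View pics/crop_s.png

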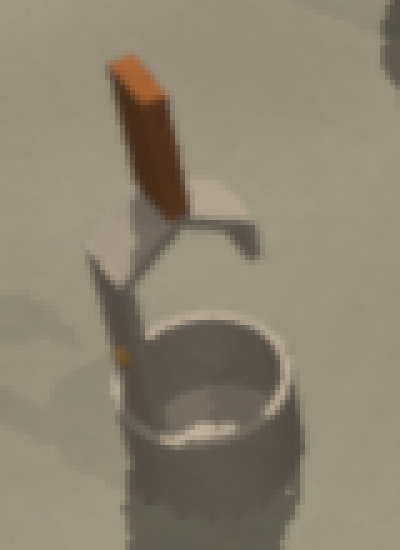

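View pics/crop_t.png

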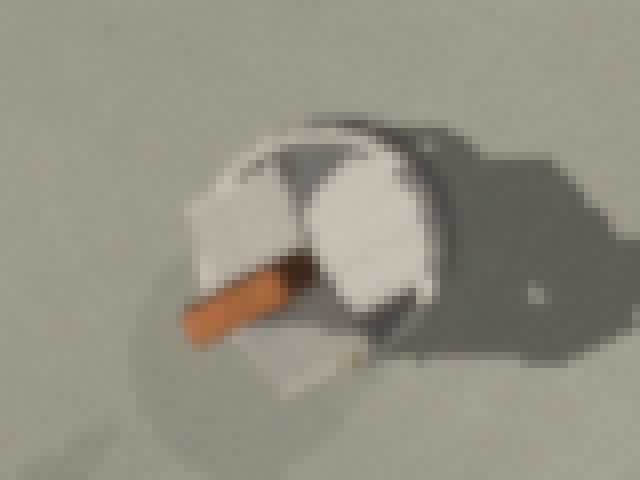

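Run:
```python
from h import *
S=load("side0");T=load("top0")
print("cams",ray(S,0,0)[0],ray(T,0,0)[0])
print("tabtop tri",tri(S,(177.4,156),T,(190,298)))
for c in[(185,320),(200,346),(290,292),(272,270)]:
    p=(160+c[0]/8-.5+.06,260+c[1]/8-.5+.06); print("corner",plane(T,p,.195))
# tab top corners in side
for c in[(108,66),(128,56),(168,97),(143,104)]:
    p=(150+c[0]/5-.4,140+c[1]/5-.4); print("cornerS",plane(S,p,.195))
A,_=tri(S,(309,120),T,(150,176));B,_=tri(S,(365,315),T,(353,181))
M,e=tri(S,(362,188),T,(236.8,149.5)); print("marker",M,e, tri(S,(361,197),T,(237,152)))
y=(A-B);y[2]=0;L=np.linalg.norm(y);y/=L;x=np.array([y[1],-y[0],0]);mid=(A+B)/2
print("L",L,"mid",mid,"x",x,"yaw",np.degrees(np.arctan2(x[1],x[0])))
print("marker in rail",(M-mid)@x,(M-mid)@y)
for n,d,b in(("s",S,(300,105,80,225)),("t",T,(140,130,230,70))):
    X,Y,w,h=b;k=3
    cv2.imwrite(f"pics/rail_{n}.png",cv2.resize(d["image"][Y:Y+h,X:X+w,::-1],None,fx=k if n=="t" else 2.6,fy=k if n=="t" else 2.6,interpolation=cv2.INTER_NEAREST))
```

```text
cams [ 0.48738258 -0.42509745  0.69520914] [5.29752904e-01 1.05428109e-03 1.17865160e+00]
tabtop tri (array([0.43077293, 0.15140116, 0.19612952]), np.float64(7.326958067266504e-05))
corner [0.4281141  0.16553641 0.195     ]
corner [0.42184877 0.16210236 0.195     ]
corner [0.43394431 0.14044698 0.195     ]
corner [0.43929414 0.1446131  0.195     ]
cornerS [0.42100956 0.16243433 0.195     ]
cornerS [0.42767692 0.16618825 0.195     ]
cornerS [0.43960944 0.14370284 0.195     ]
cornerS [0.43148544 0.14183618 0.195     ]
marker [0.71875354 0.05703114 0.16295878] 0.0019938301041774755 (array([0.71905263, 0.05760439, 0.14089614]), np.float64(0.0007423363121685636))
L 0.3994400154045335 mid [0.65843539 0.02816813 0.1780568 ] x [ 0.99857863 -0.05329842  0.        ] yaw -3.0552223996302796
marker in rail 0.058694061186699835 0.032036850302044576
```

View pics/rail_s.png

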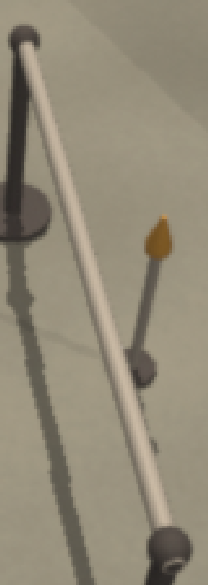

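View pics/rail_t.png

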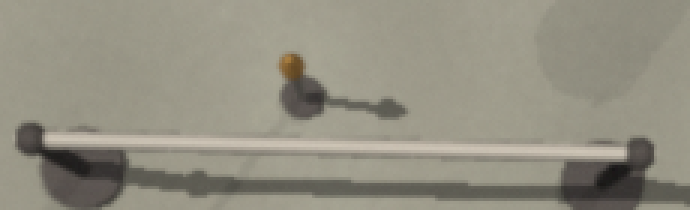

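Heights and sizes agree with the text: the tab top triangulates to 0.196 (given 0.195), the ball spacing is 399 mm (given 400) and the marker is 59 mm beyond the rail (given 60). The rail measures 178 mm high against the stated 175, so 3 mm over. The tab centre is (0.4305, 0.1533) with the caddy yawed about 28.5°. Next I move above the tab.

```bash
python3 -m pendant '[[-1,[-7,0,-7],[0,0.014,0]],[-1,[-25,0,-24],[0,0.05,0]],[-1,[-49,0,-48],[0,0.1,0]],[-1,[-77,0,-76],[0,0.155,0]],[-1,[-105,0,-104],[0,0.21,0]],[-1,[-133,0,-131],[0,0.267,0]],[-1,[-161,0,-159],[0,0.323,0]],[-1,[-189,0,-187],[0,0.379,0]],[-1,[-217,0,-214],[0,0.435,0]],[-1,[-245,0,-242],[0,0.491,0]],[-1,[-273,0,-269],[0,0.548,0]],[-1,[-301,0,-297],[0,0.604,0]],[-1,[-326,0,-321],[0,0.653,0]],[-1,[-343,0,-338],[0,0.688,0]],[-1,[-350,0,-345],[0,0.702,0]],[-1,[-350,0,-345],[0,0.702,0]],[-1,[-350,0,-345],[0,0.702,0]],[-1,[-350,0,-345],[0,0.702,0]]]' 40
python3 - <<'E'
from cell import *
from h import *
s=get_state(); print(s["tcp_pos"],s["orientation"],s["joint_pos"])
for n in("side","top"):
    d=snapshot(n); np.savez(f"pics/{n}1.npz",**d)
    x,y,w,h=(120,80,160,180) if n=="side" else (130,220,140,110)
    cv2.imwrite(f"pics/{n}1.png",cv2.resize(d["image"][y:y+h,x:x+w,::-1],None,fx=3.2,fy=3.2,interpolation=cv2.INTER_NEAREST))
E
```

```text
clock: 1.6
tcp_pos: [0.4299, 0.1548, 0.2312]
orientation: [[0.879, -0.0, -0.478], [0.478, 0.0, 0.879], [-0.0, -1.0, 0.0]]
force: [-0.5, -0.2, -0.9]
width: 0.0856
[0.42985023 0.15483302 0.23121702] [[ 8.78600373e-01 -3.57833272e-04 -4.77557596e-01]
 [ 4.77557668e-01  1.49801400e-04  8.78600393e-01]
 [-2.42853657e-04 -9.99999925e-01  3.02501589e-04]] [ 2.79169520e-01  2.10183906e-01  2.02064325e+00  3.07033681e-04
  9.11068217e-01 -2.18891485e-01]
```

View pics/side1.png

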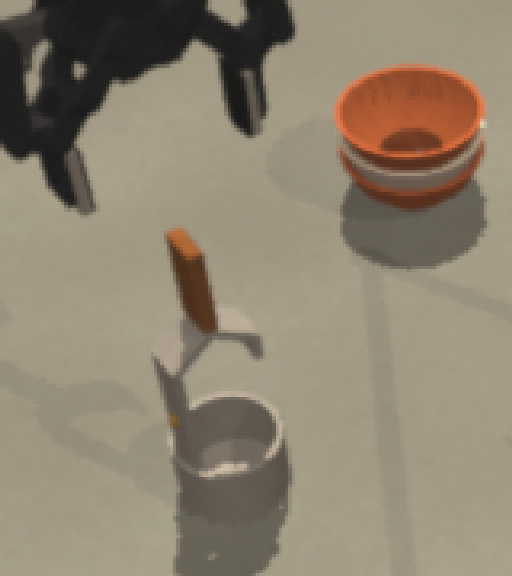

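The fingers straddle the tab, with fingertips at crop (85,210) and (255,132) and the tab between and below them at (185,240). Now I go down and grip.

```bash
python3 -m pendant '[[-1,[0,10,-1],[0,0,0]],[-1,[0,25,-1],[0,0,0]],[-1,[0,42,-2],[0,0,0]],[-1,[0,58,-2],[0,0,0]],[-1,[0,70,-2],[0,0,0]],[-1,[0,76,-2],[0,0,0]],[-1,[0,76,-2],[0,0,0]],[0,[0,76,-2],[0,0,0]],[0.5,[0,76,-2],[0,0,0]],[0.7,[0,76,-2],[0,0,0]],[1,[0,76,-2],[0,0,0]],[1,[0,76,-2],[0,0,0]],[1,[0,76,-2],[0,0,0]],[1,[0,76,-2],[0,0,0]],[1,[0,76,-2],[0,0,0]],[1,[0,76,-2],[0,0,0]],[1,[0,76,-2],[0,0,0]],[1,[0,76,-2],[0,0,0]]]' 50
python3 - <<'E'
from cell import *
from h import *
for n in("side","top"):
    d=snapshot(n); np.savez(f"pics/{n}2.npz",**d)
    x,y,w,h=(120,80,160,180) if n=="side" else (130,220,140,110)
    cv2.imwrite(f"pics/{n}2.png",cv2.resize(d["image"][y:y+h,x:x+w,::-1],None,fx=3.2,fy=3.2,interpolation=cv2.INTER_NEAREST))
E
```

```text
clock: 3.2
tcp_pos: [0.4316, 0.1525, 0.1556]
orientation: [[0.879, 0.001, -0.477], [0.477, 0.0, 0.879], [0.001, -1.0, -0.0]]
force: [-0.7, 1.6, 6.4]
width: 0.0094
```

View pics/side2.png

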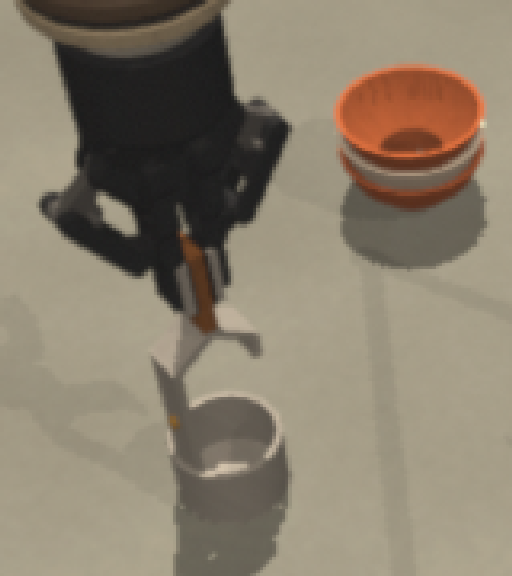

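The tab is gripped (width 9.4 mm, pads on both sides of the wood). Next I lift 100 mm, then move to a pre-insertion point 85 mm in front of the rail, at rail y = +136 mm, and turn to line up with the rail.

```bash
python3 -m pendant '[[1,[0,-6,0],[0,0,0]],[1,[0,-20,0],[0,0,0]],[1,[0,-40,0],[0,0,0]],[1,[0,-60,0],[0,0,0]],[1,[3,-80,-1],[0,0.02,0]],[1,[12,-93,-5],[0,0.06,0]],[1,[27,-100,-11],[0,0.12,0]],[1,[45,-100,-18],[0,0.19,0]],[1,[63,-100,-26],[0,0.26,0]],[1,[81,-100,-33],[0,0.33,0]],[1,[99,-100,-41],[0,0.4,0]],[1,[115,-100,-47],[0,0.46,0]],[1,[128,-100,-53],[0,0.51,0]],[1,[136,-100,-56],[0,0.54,0]],[1,[139,-100,-57],[0,0.552,0]],[1,[139,-100,-57],[0,0.552,0]],[1,[139,-100,-57],[0,0.552,0]],[1,[139,-100,-57],[0,0.552,0]]]'
python3 - <<'E'
from cell import *
from h import *
for n in("side","top"):
    d=snapshot(n); np.savez(f"pics/{n}3.npz",**d)
    x,y,w,h=(180,40,240,200) if n=="side" else (110,120,270,180)
    cv2.imwrite(f"pics/{n}3.png",cv2.resize(d["image"][y:y+h,x:x+w,::-1],None,fx=2.9,fy=2.9,interpolation=cv2.INTER_NEAREST))
E
```

```text
clock: 4.8
tcp_pos: [0.5799, 0.1685, 0.2553]
orientation: [[0.999, -0.001, 0.054], [-0.054, -0.0, 0.999], [-0.001, -1.0, -0.0]]
force: [-1.2, -0.1, -2.7]
width: 0.0093
```

View pics/side3.png

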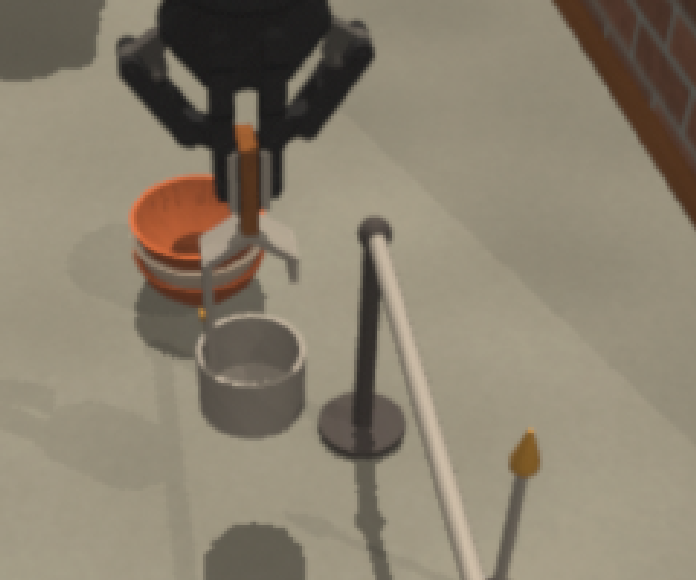

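View pics/top3.png

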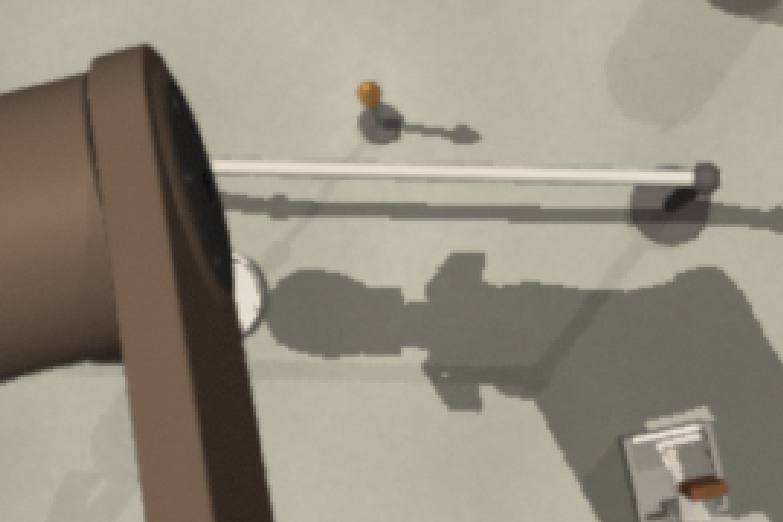

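Run:
```python
from h import *
S=load("side3")
x=np.array([.9985,-.054,0]);y=np.array([.054,.9985,0]);z=np.array([0,0,1])
for dz in(0,):
  c=np.array([.5799,.1685,.1975+dz])
  for n,p in(("tip near",(27,-13,7)),("tab top near R",(5,-13,97)),("tab bot near L",(-5,-13,41)),("cup right rim",(34,0,-53)),("cup left rim",(-34,0,-53)),("cup near rim",(0,-34,-53))):
    q=proj(S,c+(x*p[0]+y*p[1]+z*p[2])/1000); print(n,((q-[180,40])*2.9+1.5).round(0))
```

```text
tip near [300. 286.]
tab top near R [260. 154.]
tab bot near L [243. 242.]
cup right rim [308. 348.]
cup left rim [197. 358.]
cup near rim [259. 391.]
```

The held caddy is upright and aligned, with its tip at crop (298,280) and predicted at (300,286). The rail has more than 20 mm of clearance both above and below. Now I insert 86 mm and lower most of the way.

```bash
python3 -m pendant '[[1,[5,0,0],[0,0,0]],[1,[15,0,0],[0,0,0]],[1,[29,0,0],[0,0,0]],[1,[43,0,0],[0,0,0]],[1,[57,0,0],[0,0,0]],[1,[71,0,0],[0,0,0]],[1,[81,0,0],[0,0,0]],[1,[86,0,0],[0,0,0]],[1,[86,0,0],[0,0,0]],[1,[86,5,0],[0,0,0]],[1,[86,14,0],[0,0,0]],[1,[86,24,0],[0,0,0]],[1,[86,32,0],[0,0,0]],[1,[86,37,0],[0,0,0]],[1,[86,40,0],[0,0,0]],[1,[86,40,0],[0,0,0]],[1,[86,40,0],[0,0,0]]]'
python3 - <<'E'
from cell import *
from h import *
for n in("side",):
    d=snapshot(n); np.savez(f"pics/{n}4.npz",**d)
    x,y,w,h=(220,60,180,150)
    cv2.imwrite(f"pics/{n}4.png",cv2.resize(d["image"][y:y+h,x:x+w,::-1],None,fx=4,fy=4,interpolation=cv2.INTER_NEAREST))
E
```

```text
clock: 6.32
tcp_pos: [0.6666, 0.1639, 0.2153]
orientation: [[0.998, -0.0, 0.055], [-0.055, -0.0, 0.998], [-0.0, -1.0, -0.0]]
force: [0.7, -0.1, -3.1]
width: 0.0093
```

View pics/side4.png

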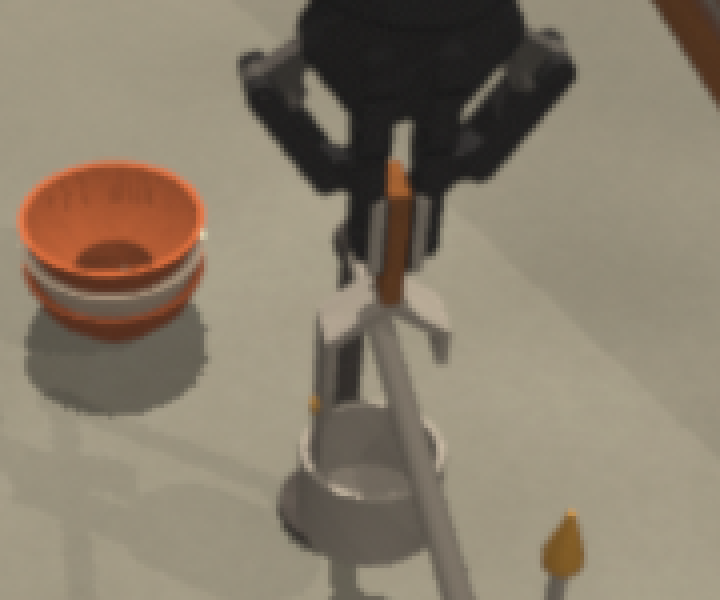

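The rail is inside the hook: it goes under the roof at crop (380,325), between the stem (322) and the tip (440). I lower in small steps and watch the force.

```bash
python3 -m pendant '[[1,[0,3,0],[0,0,0]],[1,[0,6,0],[0,0,0]],[1,[0,8,0],[0,0,0]],[1,[0,8,0],[0,0,0]],[1,[0,8,0],[0,0,0]],[1,[0,8,0],[0,0,0]]]'
python3 -m pendant '[[1,[0,1,0],[0,0,0]],[1,[0,2,0],[0,0,0]],[1,[0,2,0],[0,0,0]],[1,[0,2,0],[0,0,0]]]'
```

```text
clock: 6.87
tcp_pos: [0.6666, 0.1639, 0.2073]
orientation: [[0.998, 0.0, 0.055], [-0.055, 0.0, 0.998], [0.0, -1.0, 0.0]]
force: [0.1, 0.8, -2.8]
width: 0.0097
clock: 7.2
tcp_pos: [0.6665, 0.1638, 0.2052]
orientation: [[0.998, -0.0, 0.055], [-0.055, -0.0, 0.998], [-0.0, -1.0, -0.0]]
force: [-0.9, 0.1, -3.8]
width: 0.0097
```

```bash
python3 -m pendant '[[1,[0,1,0],[0,0,0]],[1,[0,2,0],[0,0,0]],[1,[0,2,0],[0,0,0]],[1,[0,2,0],[0,0,0]]]'
python3 - <<'E'
from cell import *
from h import *
d=snapshot("side"); np.savez("pics/side5.npz",**d)
x,y,w,h=(220,60,180,150)
cv2.imwrite("pics/side5.png",cv2.resize(d["image"][y:y+h,x:x+w,::-1],None,fx=4,fy=4,interpolation=cv2.INTER_NEAREST))
E
```

```text
clock: 7.53
tcp_pos: [0.6665, 0.1639, 0.2032]
orientation: [[0.998, -0.0, 0.055], [-0.055, -0.0, 0.998], [-0.0, -1.0, -0.0]]
force: [0.6, 0.3, -3.2]
width: 0.0091
```

View pics/side5.png

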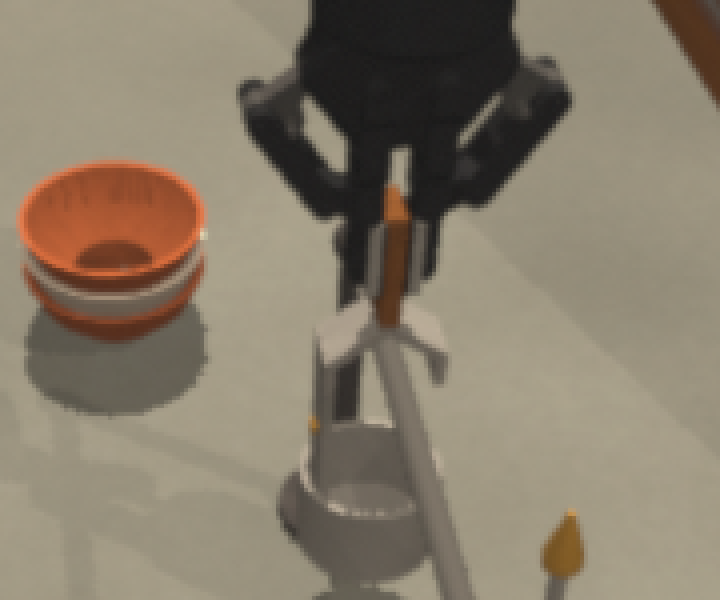

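```bash
python3 -m pendant '[[1,[0,1,0],[0,0,0]],[1,[0,1,0],[0,0,0]],[1,[0,1,0],[0,0,0]]]'
python3 -m pendant '[[1,[0,1,0],[0,0,0]],[1,[0,1,0],[0,0,0]],[1,[0,1,0],[0,0,0]]]'
```

```text
clock: 7.83
tcp_pos: [0.6667, 0.1639, 0.203]
orientation: [[0.998, 0.001, 0.055], [-0.055, 0.0, 0.998], [0.001, -1.0, 0.0]]
force: [-2.6, -1.3, 5.9]
width: 0.0093
clock: 8.08
tcp_pos: [0.6668, 0.1638, 0.203]
orientation: [[0.998, 0.001, 0.055], [-0.055, 0.0, 0.998], [0.001, -1.0, 0.0]]
force: [-5.6, -1.6, 14.5]
width: 0.0091
```

The hook touches the rail at TCP z = 0.203, which puts the caddy centre at 0.145, as expected when seated. I ease off 2 mm and slide. The marker is at rail y 32 mm and the caddy at 136 mm, so the shift is −104 mm.

```bash
python3 -m pendant '[[1,[0,-2,0],[0,0,0]],[1,[-1,-2,0],[0,0,0]],[1,[-1,-2,-3],[0,0,0]],[1,[-1,-2,-8],[0,0,0]],[1,[-1,-2,-14],[0,0,0]],[1,[-1,-2,-20],[0,0,0]],[1,[-1,-2,-26],[0,0,0]],[1,[-1,-2,-32],[0,0,0]],[1,[-1,-2,-38],[0,0,0]],[1,[-1,-2,-44],[0,0,0]],[1,[-1,-2,-50],[0,0,0]],[1,[-1,-2,-55],[0,0,0]],[1,[-1,-2,-60],[0,0,0]],[1,[-1,-2,-62],[0,0,0]],[1,[-1,-2,-62],[0,0,0]]]'
python3 - <<'E'
from cell import *
from h import *
for n in("side","top"):
    d=snapshot(n); np.savez(f"pics/{n}6.npz",**d)
    x,y,w,h=(220,60,180,150)if n=="side" else(130,120,200,140)
    cv2.imwrite(f"pics/{n}6.png",cv2.resize(d["image"][y:y+h,x:x+w,::-1],None,fx=4,fy=4,interpolation=cv2.INTER_NEAREST))
E
```

```text
clock: 9.33
tcp_pos: [0.6622, 0.1013, 0.2034]
orientation: [[0.998, 0.0, 0.055], [-0.055, -0.0, 0.998], [0.0, -1.0, -0.0]]
force: [0.8, -2.4, -0.1]
width: 0.0098
```

View pics/side6.png

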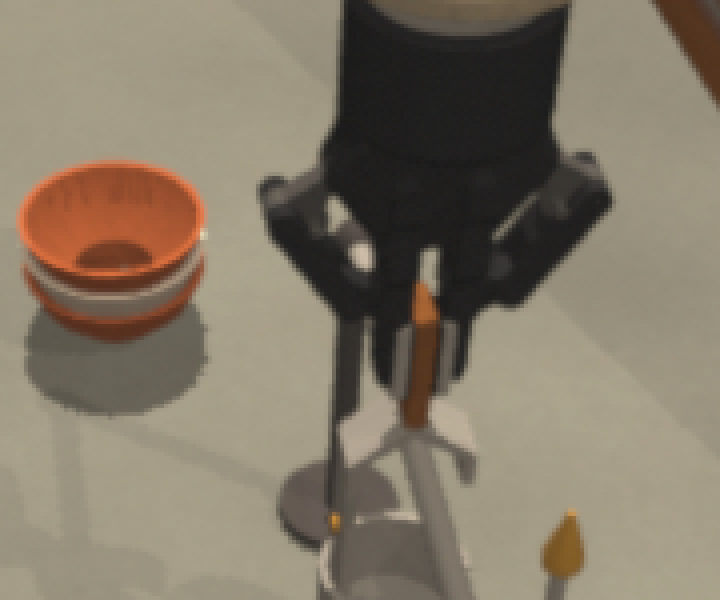

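The caddy is still hooked (roof over the rail at crop (415,435)) and now sits 41 mm short of the marker. I go on by 41 mm.

```bash
python3 -m pendant '[[1,[0,0,-3],[0,0,0]],[1,[0,0,-8],[0,0,0]],[1,[0,0,-13],[0,0,0]],[1,[0,0,-18],[0,0,0]],[1,[0,0,-23],[0,0,0]],[1,[0,0,-28],[0,0,0]],[1,[0,0,-33],[0,0,0]],[1,[0,0,-38],[0,0,0]],[1,[0,0,-41],[0,0,0]],[1,[0,0,-41],[0,0,0]],[1,[0,0,-41],[0,0,0]],[1,[0,0,-41],[0,0,0]],[1,[0,0,-41],[0,0,0]],[1,[0,0,-41],[0,0,0]]]'
python3 - <<'E'
from cell import *
from h import *
for n in("side","top"):
    d=snapshot(n); np.savez(f"pics/{n}7.npz",**d)
    x,y,w,h=(260,100,160,140)if n=="side" else(130,120,200,140)
    cv2.imwrite(f"pics/{n}7.png",cv2.resize(d["image"][y:y+h,x:x+w,::-1],None,fx=4,fy=4,interpolation=cv2.INTER_NEAREST))
S=load("side7"); p=get_state()["tcp_pos"]; print(p)
x=np.array([.99858,-.0533,0]);y=np.array([.0533,.99858,0]);z=np.array([0,0,1])
c=p-[0,0,.058]
for n,q in(("tip near",(27,-13,7)),("tip far",(27,13,7)),("roof ridge near",(0,-13,41)),("tab top near R",(5,-13,97)),("stem dot L rim",(-34,0,-53))):
    print(n,((proj(S,c+(x*q[0]+y*q[1]+z*q[2])/1000)-[260,100])*4+2).round())
print((p-[.65844,.02817,0])@y)
E
```

```text
clock: 10.6
tcp_pos: [0.66, 0.061, 0.2033]
orientation: [[0.998, 0.0, 0.055], [-0.055, -0.0, 0.998], [0.0, -1.0, -0.0]]
force: [2.2, -3.8, 1.3]
width: 0.0096
[0.65997644 0.06106478 0.20333866]
tip near [339. 401.]
tip far [325. 355.]
roof ridge near [281. 348.]
tab top near R [308. 240.]
stem dot L rim [177. 487.]
0.03292996421722901
```

View pics/side7.png

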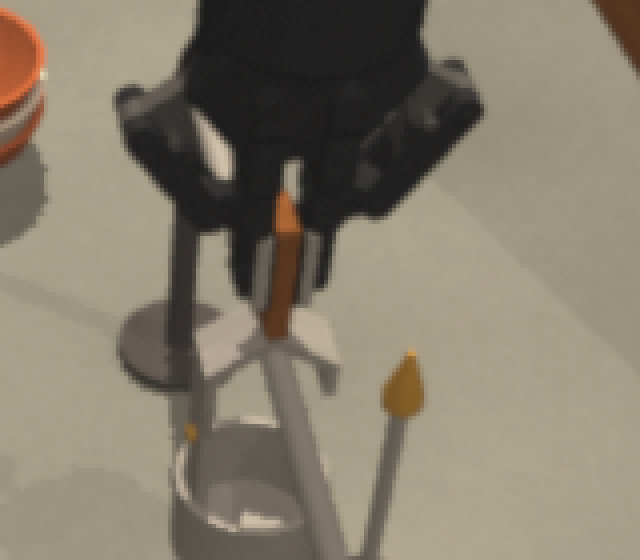

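View pics/top7.png

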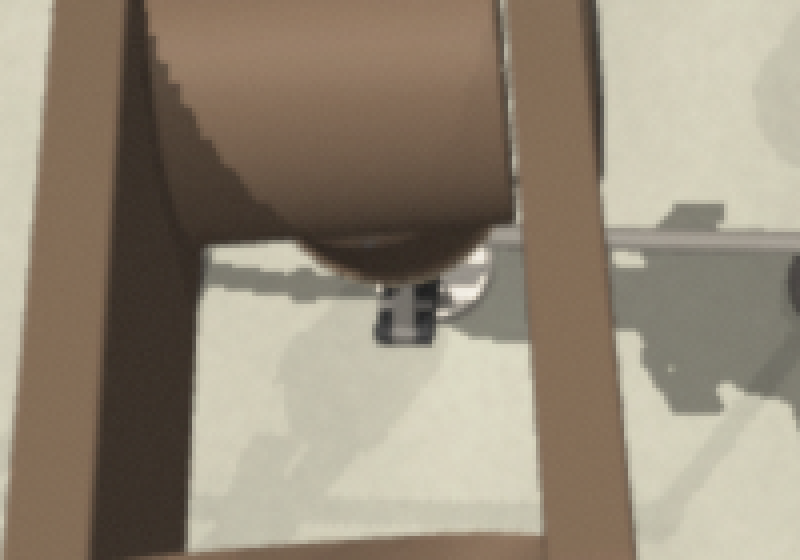

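The caddy is level with the marker: hook tip seen at crop (337,394), predicted (339,401), and the rail y is 32.9 against the marker's 32.0. Now I release gently and rise straight up.

```bash
python3 -m pendant '[[0.85,[0,0,0],[0,0,0]],[0.8,[0,0,0],[0,0,0]],[0.7,[0,0,0],[0,0,0]],[0.6,[0,0,0],[0,0,0]],[0.45,[0,0,0],[0,0,0]],[0.3,[0,0,0],[0,0,0]],[0.15,[0,0,0],[0,0,0]],[0,[0,0,0],[0,0,0]],[0,[0,0,0],[0,0,0]],[0,[0,0,0],[0,0,0]],[0,[0,0,0],[0,0,0]],[0,[0,0,0],[0,0,0]]]' 20
python3 - <<'E'
from cell import *
from h import *
d=snapshot("side"); np.savez("pics/side8.npz",**d)
x,y,w,h=(260,100,160,140)
cv2.imwrite("pics/side8.png",cv2.resize(d["image"][y:y+h,x:x+w,::-1],None,fx=4,fy=4,interpolation=cv2.INTER_NEAREST))
E
```

```text
clock: 11.7
tcp_pos: [0.6599, 0.0611, 0.2033]
orientation: [[0.998, -0.0, 0.055], [-0.055, -0.0, 0.998], [-0.0, -1.0, -0.0]]
force: [0.2, 0.9, -0.0]
width: 0.0427
```

View pics/side8.png

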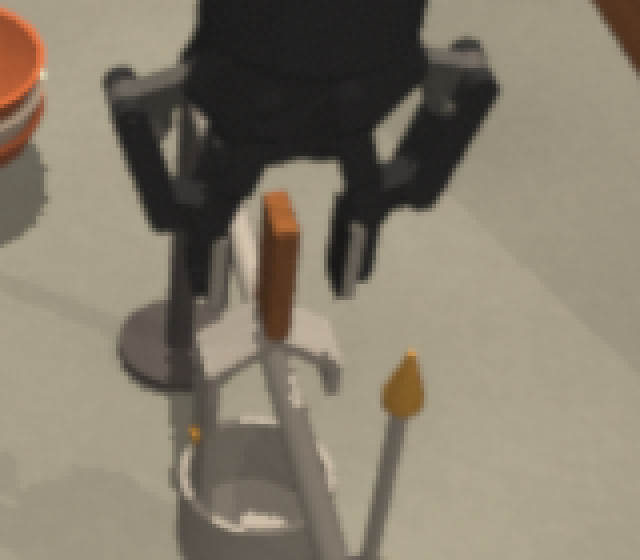

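Released, and the caddy hangs with the fingers clear of the tab on both sides. I rise 120 mm, then back away so the cameras can see it.

```bash
python3 -m pendant '[[0,[0,-5,0],[0,0,0]],[0,[0,-15,0],[0,0,0]],[0,[0,-30,0],[0,0,0]],[0,[0,-50,0],[0,0,0]],[0,[0,-75,0],[0,0,0]],[0,[0,-100,0],[0,0,0]],[0,[0,-115,0],[0,0,0]],[0,[-5,-120,0],[0,0,0]],[0,[-25,-120,0],[0,0,0]],[0,[-50,-120,0],[0,0,0]],[0,[-80,-120,0],[0,0,0]],[0,[-110,-120,0],[0,0,0]],[0,[-140,-120,0],[0,0,0]],[0,[-165,-120,0],[0,0,0]],[0,[-178,-120,0],[0,0,0]],[0,[-180,-120,0],[0,0,0]],[0,[-180,-120,0],[0,0,0]],[0,[-180,-120,0],[0,0,0]]]'
python3 - <<'E'
from cell import *
from h import *
for n in("side","top"):
    d=snapshot(n); np.savez(f"pics/{n}9.npz",**d)
    x,y,w,h=(260,100,160,140)if n=="side" else(130,120,200,140)
    cv2.imwrite(f"pics/{n}9.png",cv2.resize(d["image"][y:y+h,x:x+w,::-1],None,fx=4,fy=4,interpolation=cv2.INTER_NEAREST))
    cv2.imwrite(f"pics/{n}9f.png",d["image"][:,:,::-1])
print(get_state()["force"])
E
```

```text
clock: 13.25
tcp_pos: [0.4812, 0.0709, 0.3235]
orientation: [[0.998, 0.001, 0.055], [-0.055, 0.0, 0.998], [0.001, -1.0, 0.0]]
force: [-0.1, -1.5, 0.2]
width: 0.0429
[ 0.48709212 -0.60725904 -0.44763601]
```

View pics/side9.png

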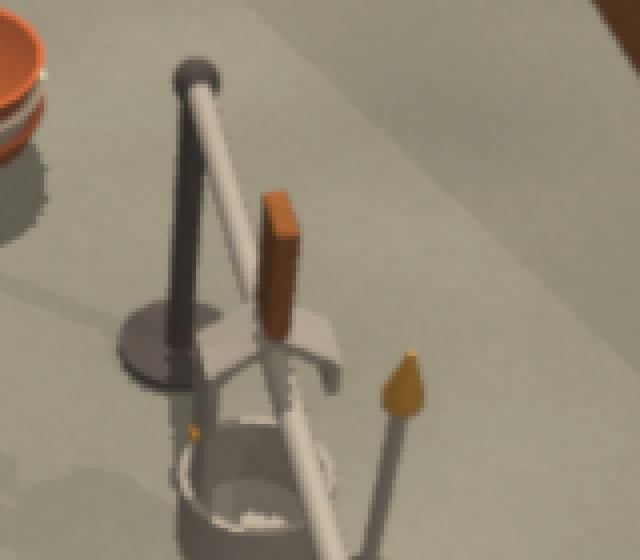

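View pics/top9.png

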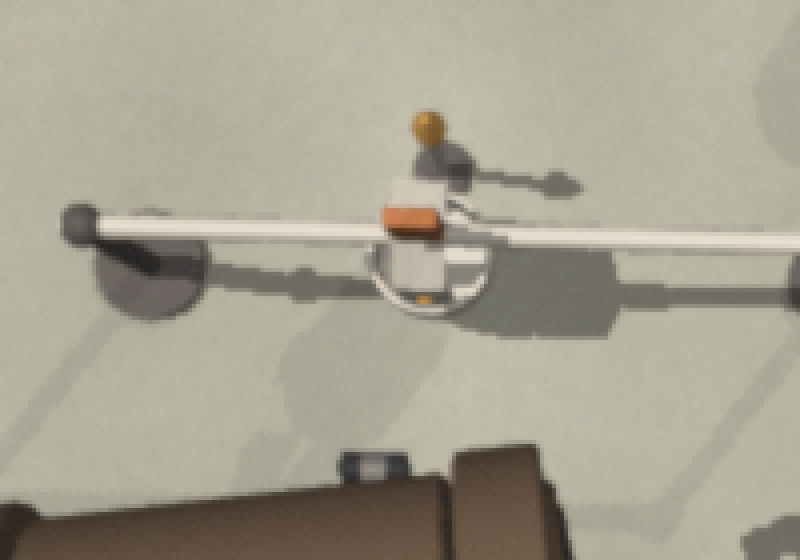

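The side view shows the caddy hanging on the rail with its tab top at crop (281,214) and tab foot at (275,335). The top view shows the tab top at crop (411,217), nearly in line with the cone at (429,127). I'll triangulate the position and tilt.

Run:
```python
from h import *
S=load("side9");T=load("top9");S0=load("side0");T0=load("top0")
s=lambda u,v:(260+u/4-.4,100+v/4-.4); t=lambda u,v:(130+u/4-.4,120+v/4-.4)
top,e=tri(S,s(281,214),T,t(411,217)); print("tab top",top,e)
A,_=tri(S,(309,120),T,(150,176));mid=np.array([.65844,.02817,.175])
x=np.array([.99858,-.0533,0]);y=np.array([.0533,.99858,0]);M=np.array([.7188,.0573,.16])
print("tab top rel rail",(top-mid)@x,"rel marker y",(top-M)@y,"tilt x deg",np.degrees(((top-mid)@x)/.067))
# hook tip near corner in side view, compare at its plane: intersect with plane x_rail=+27
o,r=ray(S,*s(338,393));k=((mid+.027*x-o)@x)/(r@x);P=o+k*r;print("tip near: y rel marker (expect -13)",(P-M)@y,"z rel rail (expect -23)",P[2]-.175)
def orange(d,b):
    m=cv2.inRange(cv2.cvtColor(d["image"],cv2.COLOR_RGB2HSV),(3,130,60),(25,255,255));x,y,w,h=b
    mm=m[y:y+h,x:x+w];ys,xs=np.nonzero(mm);return xs.mean()+x,ys.mean()+y
print("square tab",[(orange(a,b)) for a,b in((S0,(180,310,35,60)),(S,(180,310,35,60)),(T0,(335,275,35,25)),(T,(335,275,35,25)))])
```

```text
tab top [0.65894205 0.06191367 0.24311227] 0.001749706452715989
tab top rel rail -0.001297204248395986 rel marker y 0.0014166904518798638 tilt x deg -1.1093183373064193
tip near: y rel marker (expect -13) -0.009722583298077092 z rel rail (expect -23) -0.020957506618520416
square tab [(np.float64(197.3875968992248), np.float64(338.4573643410853)), (np.float64(197.72289156626505), np.float64(339.285140562249)), (np.float64(352.4642857142857), np.float64(287.9166666666667)), (np.float64(352.1392405063291), np.float64(287.873417721519))]
```

View pics/side9f.png

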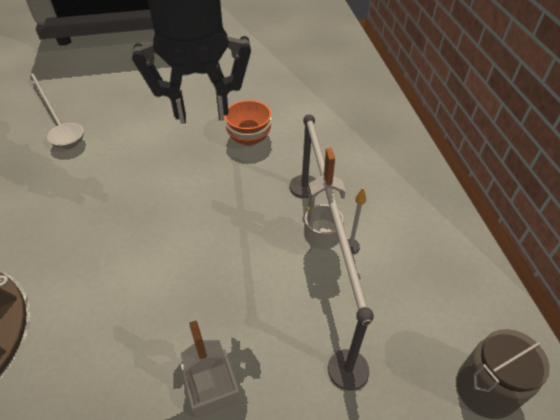

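Everything checks out: the caddy is 1.5–3 mm from level, tilted about 1°, and the square caddy hasn't moved. I confirm it is at rest with one more pause, then hand in.

```bash
python3 -m pendant '[[0,[0,0,0],[0,0,0]],[0,[0,0,0],[0,0,0]],[0,[0,0,0],[0,0,0]],[0,[0,0,0],[0,0,0]],[0,[0,0,0],[0,0,0]],[0,[0,0,0],[0,0,0]]]'
python3 - <<'E'
from cell import *
from h import *
a=load("side9")["image"];d=snapshot("side")["image"]
print("maxdiff in caddy area",np.abs(a[130:260,290:380].astype(int)-d[130:260,290:380]).max())
print(job_done())
E
```

```text
clock: 13.85
tcp_pos: [0.4802, 0.071, 0.3233]
orientation: [[0.998, -0.0, 0.055], [-0.055, -0.0, 0.998], [-0.0, -1.0, -0.0]]
force: [-0.9, 0.3, -0.7]
width: 0.0428
maxdiff in caddy area 3
the job is handed in; nothing more can be done
None
```

I hooked the round caddy over the rail about 104 mm to the left of the marker, then slid it along, still hooked, until it was level with the marker. There I let go and drew the arm clear. The job was handed in at about 13.9 s; it reports no verdict.

Last checks before handing in:
- **Level with the marker:** the tab top gives 1.4 mm off and the hook tip about 3 mm; the limit is 15 mm.
- **Upright and hooked:** the tilt away from or toward the robot is about 1°. I worked it out only in that direction. The hook is down on the rail; contact while lowering came at the expected height.
- **At rest and released:** two pictures 0.6 s apart show no change around the caddy, and the gripper is well clear with no force on it.
- **Square caddy:** its tab moved less than 1 pixel between the first and last pictures.

One disagreement: the cameras put the rail about 3 mm above the stated 175 mm. The contact height matched 175 mm, so I took the 3 mm as camera error.

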